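Reassemble the cake turntable's spindle

ROBOT

A 6-joint arm with a two-finger parallel gripper is mounted at the origin on a cart in front of the work surface, level with it; the furniture and walls round the work are solid. World frame = base frame: x ahead of the robot, y to its left, z up, the work surface at z = 0. Lengths are in m, angles in rad, forces in N, time in s.
With the tool pointing down it reaches from about 0.35 to 0.975 m from the base axis. Payload 4.9 kg.
Tool frame: the origin (TCP) lies between the finger pads; the fingertips stand 19 mm ahead of it and the grasp point (between the pads) is the TCP; z points along the fingers, y is the line along which they close (so a half turn about z gives the same grasp; the last joint's range is limited). The gripper opens to 85 mm and grips with 20 to 120 N. Pads are 22 mm wide; open, the fingers measure 114 mm over their backs; the gripper's body (76 mm by 85 mm) begins 54 mm behind the grasp point. The pads swing forward as they close: fully open they stand 13 mm farther back than shut.
Start: joints at [1.172, 0.053, 1.613, -0, 1.476, -0.119], TCP at [0.173, 0.601, 0.25] pointing down, gripper open.
Joint ranges: [-3.01, 3.01], [-1.01, 2.22], [0.06, 2.58], [-1.02, 4.17], [0.09, 2.62], [-3.14, 3.14]. Speed limits (rad/s): [2.57, 2.57, 3.14, 3.14, 3.14, 3.14].

INTERFACE

Orientations are given as a rotation vector (axis times angle).
In Python, from station import ctrl gives the robot as it stands. The module is installed in compiled form; this text tells all that it offers.
- The arm moves only by the tool servo_tool, never from a script. Its argument "increments" is a list that holds one entry, the list of rows, each a list of 5 numbers: the finger opening in cm, from 0 to 8.54, then the shift along the tool's x, y, z in cm, then the turn about the tool's z in degrees. A call has 1 to 5 rows; each row is the pose to reach, as a shift and turn from the pose commanded when the call began, along the tool's axes at that moment; what a row does not reach only later rows make up. A row lasts 1/10 s, in which the tool goes at most 50 mm and 8.59 degrees, less where a joint would pass 70% of its speed; a pose out of reach is approached as far as the arm can. A call with a gripper value outside its range is refused whole. The fingers move at their own pace and stop on an object; "newtons" is the grip in N (left out, the last holds). Time passes only in rows, so rows that repeat a pose let the fingers close. It gives the time, the measured TCP pose, the force, the opening and the grip force at its end, in the units of the state.
- ctrl.get_obs(): the state, without advancing time (a new reading comes with each control period).
- ctrl.get_image(name): name is "scene" or "side" or "wrist"; returns a dict with "img" (420x560x3 uint8, red, green, blue), "fx", "fy", "cx", "cy" (pixels), "rvec" (rotation vector, rad) and "tvec" (3), from world to camera coordinates, as OpenCV has them; the wrist camera has in their place "mount" (4x4, takes a point from camera to tool coordinates, whose origin is the TCP and whose axes are the flange's). Camera axes: x right, y down, z forward; pixel columns grow to the right and rows downward; lengths in m; the calibration is good to about 2 mm. The wrist camera is an equidistant fisheye: a pixel r from the principal point sees the ray r / f radians off the axis. A picture is of the moment at which its call begins: read the wrist's pose just before it. There is no depth.
- ctrl.finish_job(): hands the job in; it is judged then, once.
The state is a dict: "t": time; "q": joint angles; "dq": joint speeds; "effort": joint torques, N m; "tool_pos": TCP position; "tool_rot": TCP orientation; "contact_force": force on the tool from outside, world axes, zero at the start; "wrist_torque": the same for the moment, N m; "opening": finger opening in m; "grip_force": force on a finger pad.
Only numpy, scipy, OpenCV 4.12 (cv2) and the standard library are available. Lean on these libraries where they do the work, as an engineer would, in place of code of your own. Each camera call takes 0.05 s, during which the arm holds its last target. There are 200 camera calls.

TASK

Put the turntable's spindle back together after cleaning: on top of the bearing that is already fitted, slide the aluminium spacer sleeve onto the spindle, then the brass washer, then push the red retainer down over the spring balls until it clicks and sits on the washer. Feel your way, as the spindle is set to a different height each time: never press the stack with more than 20 newtons, and leave the gel bottle, the white coupler ring and the piping tip where they stand. Let go of everything when done.

Things in the scene. Friction and masses are not known exactly. Their poses are not given: they have to be found in the camera images.
- pedestal: White cake-turntable pedestal, fixed: foot 110 mm across, column 48 mm across to 34 mm up, small black clamp screw. Origin at the centre of the foot's underside, z up; the steel spindle stands on this axis. It telescopes and is clamped at an UNMEASURED height h, 0 to 30 mm, new each time. More than 20 N of pressure on the stack spoils the bearing.
- seat0 (a point): Point on the pedestal's axis 45 mm above its origin: where the top face of the fitted dark bearing (38 mm across) would be at h = 0; in truth it is h (0 to 30 mm, to be felt) higher. The stack rests on that face; it is sprung, 8 N per mm, 2 mm of travel. From that face up the spindle is 20 mm thick to 20 mm, tapers to a 16 mm neck at 24 mm, is 16 mm to 42 mm, then a taper to its 7 mm wide end at 48 mm.
- balls0 (a point): Point on the pedestal's axis 76.7 mm above its origin: centre of the three brass spring balls at h = 0 (they go up with h; 31.7 mm above the bearing face). They stick out of the neck to a 20.4 mm circle. Spacer and washer pass them freely; the retainer's lip must be pushed over them (some 4 to 12 N), then they snap it down; the push rises again when it presses on the washer.
- spacer: Spacer sleeve, aluminium tube, 40 mm outside diameter, bore 22 mm, 18 mm tall, 60 g, loose and upright on the worktop. Origin at the centre of its underside, z along its axis, up.
- washer: Brass washer, 48 mm outside diameter, bore 22 mm, 8 mm thick, 50 g, loose and flat on the worktop. Origin at the centre of its underside, z along its axis, up.
- retainer: Red plastic retainer, 20 mm tall, 50 g, loose, right way up: a flange 44 mm across, 5 mm thick, its lowest 2.5 mm the lip (bore 18.4 mm) that snaps under the balls; above it a ribbed grip 35 mm across, 15 mm tall, bore 22 mm. Origin at the centre of its underside, z up its axis. Home, its underside is on the washer, 26 mm above the bearing face (play 1 mm); not pushed through, it rests about 8 mm higher on the balls.
- pink_gel: Bystander: small white colour-gel bottle with a pink label and pink cap, 29 mm across, 83 mm tall, standing loose. Origin at the centre of its underside.
- coupler: Bystander: white ribbed plastic coupler ring, 29 mm across, 20 mm tall, loose. Origin at the centre of its underside.
- tip: Bystander: metal cone-shaped piping tip, 25 mm across, 40 mm tall, loose. Origin at the centre of its underside.
Mind the look-alikes: they are no part of the job. What is meant by the retainer is not black or blue, and is the smaller of those in its own colour.

How it is judged:
On the way, in this order (a step that is already met when the one before it is completed fails the run):
1. the spacer is on the spindle, down on the bearing (horizontal distance between spacer and pedestal below 0.004 m and angle between spacer's own z axis and vertical below 0.1 rad and height (world z) of spacer between 0.04 and 0.078 m and contact force between spacer and pedestal above 0.05 N), for 0.2 s.
2. the washer is on the spindle, down on the spacer (all of step 1 and horizontal distance between washer and pedestal below 0.004 m and angle between washer's own z axis and vertical below 0.1 rad and z of washer in the frame of spacer between 0.0165 and 0.02 m), for 0.2 s.
3. the retainer has clicked under the balls and sits on the washer (all of step 2 and horizontal distance between retainer and pedestal below 0.004 m and angle between retainer's own z axis and vertical below 0.1 rad and z of retainer in the frame of washer between 0.0065 and 0.0105 m), for 0.2 s.
At the end, for the whole second after the job is handed in: Spacer, washer, retainer upright (0.1 rad) on the spindle in this order, within 4 mm of its axis: spacer on the bearing (40-78 mm up), washer 16.5-20 mm above the spacer's underside, retainer clicked home 6.5-10.5 mm above the washer's; all let go and at rest (below 0.02 m/s) (all of step 3 and linear speed of each of spacer, washer, retainer below 0.02 m/s); the robot touches nothing.
It fails at once if the stack is pressed with more than 20 N (retainer on washer, or washer on spacer) (contact force between retainer and washer above 20 N or contact force between washer and spacer above 20 N).
It fails at once if the spacer is rammed on to the bearing or spindle with more than 40 N (contact force between spacer and pedestal above 40 N).
It fails at once if the gel bottle, the coupler ring or the piping tip is moved by more than 20 mm (distance of any of pink_gel, coupler, tip from where it was at the start of the episode above 0.02 m).
It also fails if it takes over 72 s, if anything falls off the work surface, if the arm or the gripper's body presses on something with over 40 N, if the wrist force passes 120 N, or if a joint passes its speed limit or range.

## Working session

There is one attempt and no reset: what is moved stays moved. The work goes in short steps, Python scripts to look and compute and a tool call to move; the robot and the scene stay as the last step left them, time stands still between calls to the robot, and variables do not carry over. Pictures are saved under pics/ and viewed, at most 13 in all, crops included, and the job is handed in when it is done.

Besides the shell and the picture viewer there is one more tool, called after ">>>" as name([rows], argument=value, ...), one row to a line, values as JSON. servo_tool: Moves the arm, as the interface text tells. Its arguments: {"type":"object","properties":{"increments":{"type":"array"},"newtons":{"type":"number"}},"required":["increments"]}

```bash
mkdir -p pics
cat > h.py <<'E'
import numpy as np, cv2, json
from scipy.spatial.transform import Rotation as R
from station import ctrl
def snap(n,f):
    o=ctrl.get_obs(); d=ctrl.get_image(n)
    cv2.imwrite(f'pics/{f}.png',d['img'][:,:,::-1])
    c={k:np.array(v).tolist() for k,v in d.items() if k!='img'}
    c['pos']=np.array(o['tool_pos']).tolist(); c['rot']=np.array(o['tool_rot']).tolist(); c['n']=n
    json.dump(c,open(f'pics/{f}.json','w')); return d['img']
def ray(f,u,v):
    c=json.load(open(f'pics/{f}.json')); x=(u-c['cx'])/c['fx']; y=(v-c['cy'])/c['fy']
    if c['n']=='wrist':
        r=np.hypot(x,y); d=np.array([np.sin(r)*x/max(r,1e-9),np.sin(r)*y/max(r,1e-9),np.cos(r)])
        M=np.array(c['mount']); T=R.from_rotvec(c['rot'])
        return np.array(c['pos'])+T.apply(M[:3,3]), T.apply(M[:3,:3]@d)
    A=R.from_rotvec(np.ravel(c['rvec'])).inv(); return A.apply(-np.ravel(c['tvec'])), A.apply([x,y,1])
def at(f,u,v,z):
    p,d=ray(f,u,v); return (p+d*(z-p[2])/d[2]).round(4)
def proj(f,P):
    c=json.load(open(f'pics/{f}.json')); P=np.array(P,float)
    if c['n']=='wrist':
        M=np.array(c['mount']); q=M[:3,:3].T@(R.from_rotvec(c['rot']).inv().apply(P-c['pos'])-M[:3,3])
        t=np.arctan2(np.hypot(q[0],q[1]),q[2]); s=t/np.hypot(q[0],q[1]); return c['cx']+c['fx']*s*q[0], c['cy']+c['fy']*s*q[1]
    q=R.from_rotvec(np.ravel(c['rvec'])).apply(P)+np.ravel(c['tvec']); return c['cx']+c['fx']*q[0]/q[2], c['cy']+c['fy']*q[1]/q[2]
E
python3 - <<'E'
from h import *
a=snap('scene','s0');b=snap('side','d0');w=snap('wrist','w0')
o=ctrl.get_obs();print(o['t'],o['tool_pos'],o['tool_rot'],o['contact_force'],o['opening'])
print(R.from_rotvec(o['tool_rot']).as_matrix().round(3))
for f in('s0','d0','w0'):print(open(f'pics/{f}.json').read())
E
```

```text
0.15 [0.1724241  0.60026684 0.24934381] [-4.38056896e-01 -3.11048136e+00  2.41608736e-03] [-0.79284129 -0.49853934 -0.09422393] 0.08546349750307684
[[-0.961  0.276 -0.001]
 [ 0.276  0.961 -0.001]
 [ 0.    -0.002 -1.   ]]
{"fx": 472.8759096293171, "fy": 472.8759096293171, "cx": 281.97260396159106, "cy": 207.7071626744886, "rvec": [1.8975611507788654, -0.6435602922106157, 0.4090661850886311], "tvec": [-0.4565280543789571, 0.1970854801457309, 0.8015434869221156], "pos": [0.17234230297564204, 0.6001561482762604, 0.24906351739007046], "rot": [-0.43794288525039976, -3.110366235947229, 0.0031297586575852548], "n": "scene"}
{"fx": 430.3644284410163, "fy": 430.3644284410163, "cx": 277.2981910932025, "cy": 208.07165491673004, "rvec": [0.3958492924952889, -2.6675208191978674, 1.3885016477031347], "tvec": [0.5271561025300208, 0.16126955448257171, 0.9155648161812273], "pos": [0.1723894824673096, 0.6001622234837483, 0.2490891163690042], "rot": [-0.4380000835672822, -3.1103927076245723, 0.0030195622114608783], "n": "side"}
{"fx": 325.19226210127806, "fy": 325.19226210127806, "cx": 279.58309644645277, "cy": 209.55068343088595, "mount": [[-0.0005977289694534442, -0.9459605996636179, -0.32428103028719774, 0.08397418245370013], [0.9999994030241295, -0.0008620470630197359, 0.0006714359574339822, 0.00010083113661674137], [-0.000914697470682081, -0.32428043536252454, 0.9459605502184683, -0.12391761158386183], [0.0, 0.0, 0.0, 1.0]], "pos": [0.17239769188017062, 0.600190107796764, 0.249147897803825], "rot": [-0.4379815932939804, -3.110426472197498, 0.002896309835787613], "n": "wrist"}
```

View pics/s0.png

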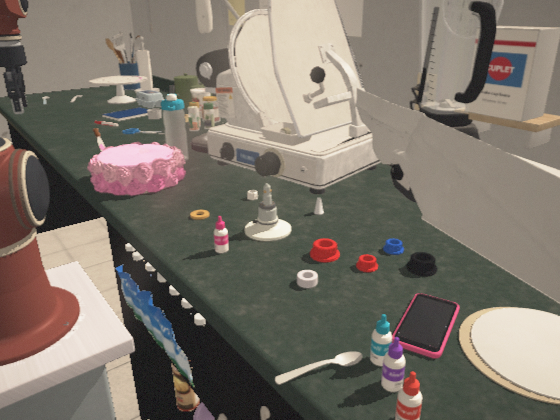

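View pics/w0.png

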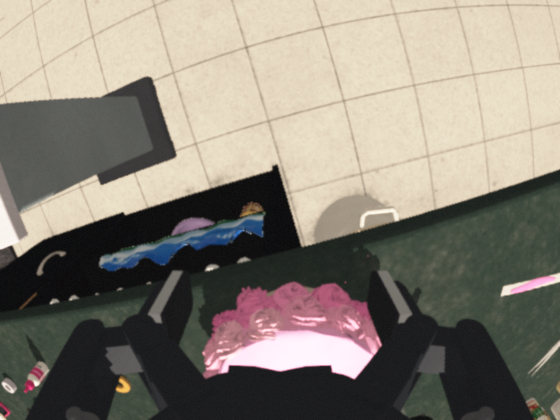

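View pics/d0.png

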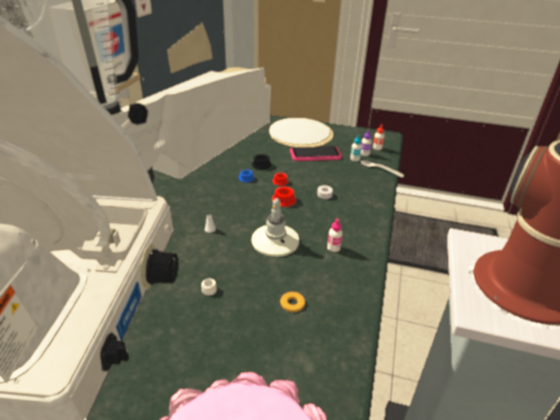

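Scene: pedestal foot is at about (268,229), the brass washer at (200,214), small red retainer at (367,263), large red look-alike at (325,249), and the gel bottle at (221,245). The two white or grey rings are at (307,278) and (252,195), and the tip is at (319,210). Side view: pedestal (275,240), washer (293,301), rings (325,191) and (209,286), small red (280,180). The wrist shows only the cake and the floor. I'll enlarge both fixed views and triangulate.

Run:
```python
from h import *
a=cv2.imread('pics/s0.png')[170:300,180:440]; b=cv2.imread('pics/d0.png')[160:320,190:360]
A=cv2.resize(a,(780,390),interpolation=cv2.INTER_CUBIC);cv2.imwrite('pics/s0c.png',A)
cv2.imwrite('pics/d0c.png',cv2.resize(b,None,fx=3.7,fy=3.7,interpolation=cv2.INTER_CUBIC))
for n,s,d,z in [('ped',(268,229),(275,240),.01),('wash',(200,214.5),(293,301),.006),('ringA',(307,279),(325,192),.01),('ringB',(252,195),(209,287),.01),('red',(367,264),(280,181),.01),('RED',(325,250),(284,197),.01),('gel',(221,251),(335,248),.005),('tip',(319,213),(210,230),.005)]:
  print(n,at('s0',*s,z),at('d0',*d,z))
```

```text
ped [0.5417 0.0132 0.01  ] [0.5449 0.0343 0.01  ]
wash [0.4598 0.1942 0.006 ] [0.4587 0.2005 0.006 ]
ringA [ 0.4737 -0.21    0.01  ] [ 0.4732 -0.2043  0.01  ]
ringB [0.6309 0.2138 0.01  ] [0.63   0.2187 0.01  ]
red [ 0.6052 -0.2411  0.01  ] [ 0.6053 -0.2205  0.01  ]
RED [ 0.578  -0.1451  0.01  ] [ 0.5729 -0.1457  0.01  ]
gel [ 0.405  -0.0034  0.005 ] [0.407  0.0138 0.005 ]
tip [0.7028 0.0167 0.005 ] [0.7056 0.0401 0.005 ]
```

View pics/s0c.png

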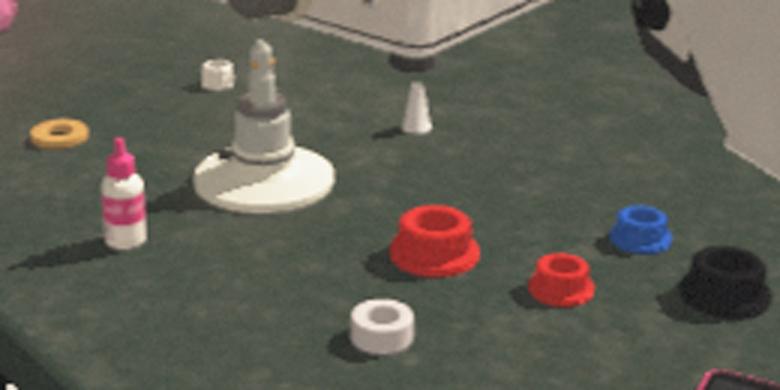

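View pics/d0c.png

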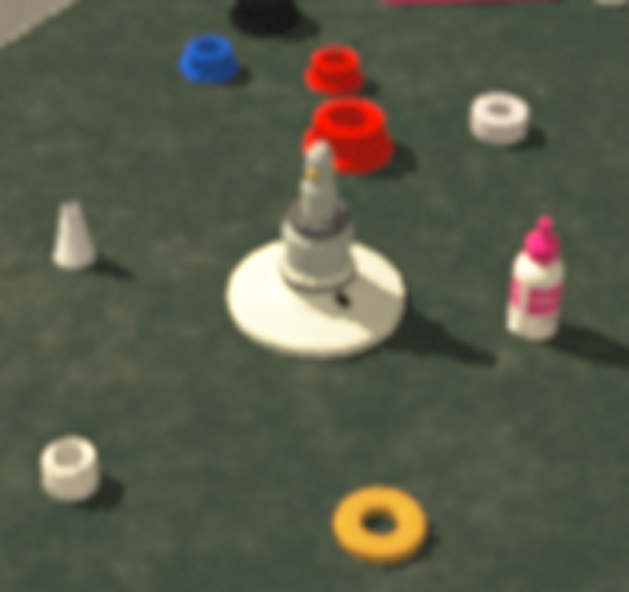

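Ring A is the spacer (40 × 18 mm, low and wide); ring B is the taller coupler. Moving out with the tool squared up so x_tool = −X and y_tool = +Y. First hover is above the washer, then the pedestal.

>>> servo_tool([
  [[8.5,-3.9,-3.1,0,-3.2],[8.5,-7.8,-6.2,0,-6.4],[8.5,-11.7,-9.3,0,-9.6],[8.5,-15.6,-12.4,0,-12.8],[8.5,-19.4,-15.4,0,-16]],
])

```text
t: 0.65
tool_pos: [0.3171, 0.3973, 0.25]
tool_rot: [-0.003, 3.142, -0.0]
contact_force: [0.7, 1.0, 0.2]
opening: 0.085
grip_force: 0.0
```

>>> servo_tool([
  [[8.5,-3,-4,0,0],[8.5,-6,-8,0,0],[8.5,-9,-12,0,0],[8.5,-12,-16,0,0],[8.5,-14.4,-20.2,0,0]],
])

```text
t: 1.15
tool_pos: [0.4613, 0.1951, 0.2502]
tool_rot: [0.001, 3.141, 0.0]
contact_force: [1.1, 0.5, -0.5]
opening: 0.0852
grip_force: 0.0
```

```bash
cat >> h.py <<'E'
def blob(f,kind,near,box=60):
    a=cv2.imread(f'pics/{f}.png'); hsv=cv2.cvtColor(a,cv2.COLOR_BGR2HSV); H,S,V=[hsv[:,:,i].astype(int) for i in range(3)]
    m={'brass':(H>10)&(H<32)&(S>110)&(V>80),'red':((H<8)|(H>172))&(S>150)&(V>60),'white':(S<60)&(V>110)}[kind].astype(np.uint8)
    n,l,s,c=cv2.connectedComponentsWithStats(m)
    return sorted([(round(float(np.hypot(*(c[i]-near))),1),c[i].round(1).tolist(),s[i].tolist()) for i in range(1,n) if s[i][4]>60])[:3]
def lsq(obs):
    A=np.zeros((3,3));b=np.zeros(3)
    for f,u,v in obs:
        p,d=ray(f,u,v); d=d/np.linalg.norm(d); P=np.eye(3)-np.outer(d,d);A+=P;b+=P@p
    return np.linalg.solve(A,b).round(4)
E
python3 - <<'E'
from h import *
snap('wrist','w1');o=ctrl.get_obs();print(o['t'],o['tool_pos'],R.from_rotvec(o['tool_rot']).as_matrix().round(3).tolist(),o['q'].round(2) if hasattr(o['q'],'round') else o['q'])
print(proj('w1',[.459,.197,.008]),proj('w1',[.543,.024,.1]))
print(blob('w1','brass',proj('w1',[.459,.197,.008])))
for n,s,d in [('spindle tip',(267.3,183.3),(275.9,198.4)),('brng',(267,205.5),(276,217)),('foot',(268.2,229),(275.4,240)),('spacer',(307.3,278.7),(324.9,191.9)),('red',(367,264),(280,181))]:
  print(n,lsq([('s0',*s),('d0',*d)]))
E
```

```text
1.2 [0.46416958 0.18959639 0.25016609] [[-1.0, 0.007, 0.002], [0.007, 1.0, -0.005], [-0.002, -0.005, -1.0]] [ 0.24 -0.25  1.89 -0.01  1.5  -1.32]
(np.float64(280.80277655823414), np.float64(173.34415467699006)) (np.float64(118.6164865680733), np.float64(273.30529428053444))
[(4.1, [279.1, 177.0], [255, 155, 49, 45, 1561])]
spindle tip [0.549  0.023  0.1189]
brng [0.547  0.0215 0.0662]
foot [0.548  0.024  0.0028]
spacer [ 0.4749 -0.2082  0.0085]
red [ 0.6105 -0.2344  0.0031]
```

View pics/w1.png

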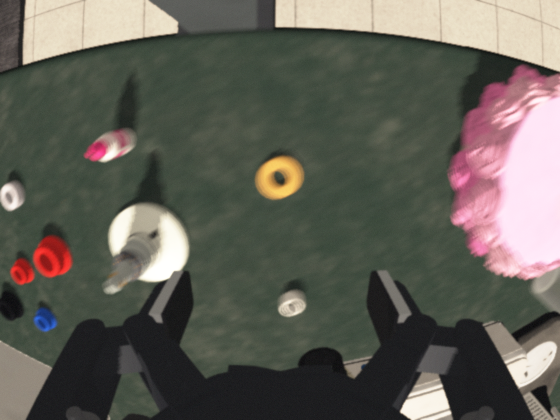

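The wrist view shows the washer at (279,177), the pedestal foot at (148,243) with the spindle, gel (110,145), spacer (12,195), small red (22,270) and coupler (291,303). It all agrees with the fixed views. Next hover above the pedestal and then the spacer, letting the arm settle before each picture.

>>> servo_tool([
  [[8.5,-3,-5,0,0],[8.5,-6,-9,0,0],[8.5,-8.7,-13,0,0],[8.5,-8.7,-17.4,0,0],[8.5,-8.7,-17.4,0,0]],
])

```text
t: 1.7
tool_pos: [0.5478, 0.0183, 0.2497]
tool_rot: [-0.012, -3.14, 0.003]
contact_force: [-0.3, 1.4, -0.4]
opening: 0.0847
grip_force: 0.0
```

>>> servo_tool([
  [[8.5,0,0,0,0],[8.5,0,0,0,0],[8.5,0,0,0,0]],
])

```text
t: 2.0
tool_pos: [0.547, 0.0244, 0.2502]
tool_rot: [0.002, -3.142, -0.0]
contact_force: [-0.2, -0.2, 1.3]
opening: 0.0849
grip_force: 0.0
```

Run:
```python
from h import *
snap('wrist','w2')
```

>>> servo_tool([
  [[8.5,2,-4.6,0,0],[8.5,4,-9.2,0,0],[8.5,6,-13.8,0,0],[8.5,7.4,-18.4,0,0],[8.5,7.4,-23.1,0,0]],
])

```text
t: 2.55
tool_pos: [0.4722, -0.2084, 0.2508]
tool_rot: [-0.002, 3.141, -0.001]
contact_force: [1.6, 0.2, 0.3]
opening: 0.0848
grip_force: 0.0
```

>>> servo_tool([
  [[8.5,0,0,0,0],[8.5,0,0,0,0],[8.5,0,0,0,0]],
])

```text
t: 2.85
tool_pos: [0.4735, -0.2067, 0.2503]
tool_rot: [0.002, -3.142, -0.001]
contact_force: [0.1, 0.2, 0.1]
opening: 0.0851
grip_force: 0.0
```

Run:
```python
from h import *
snap('wrist','w3')
for f,k,P in(('w3','white',[.475,-.208,.018]),('w3','red',[.61,-.234,.02])):
  print(proj(f,P),blob(f,k,proj(f,P)))
print(json.load(open('pics/w2.json'))['pos'],json.load(open('pics/w3.json'))['pos'])
print(ctrl.get_obs()['tool_rot'],[proj('w2',[.548,.0235,z]) for z in(.005,.066,.118)])
a=cv2.imread('pics/w2.png')[90:330,130:410];b=cv2.imread('pics/w3.png')[90:330,130:410]
cv2.imwrite('pics/w23.png',cv2.resize(np.hstack([a,b]),(800,343),interpolation=cv2.INTER_CUBIC))
```

```text
(np.float64(277.9731101545418), np.float64(178.66222834520943)) [(0.8, [278.4, 179.3], [261, 161, 36, 37, 848]), (163.6, [164.1, 296.1], [150, 271, 31, 51, 440]), (165.7, [395.0, 296.0], [379, 271, 31, 51, 438])]
(np.float64(257.6871359973671), np.float64(283.03400423729045)) [(5.2, [256.9, 278.0], [240, 262, 34, 34, 849]), (74.2, [326.0, 254.2], [301, 230, 50, 51, 1824]), (305.4, [7.4, 107.9], [0, 101, 16, 16, 198])]
[0.5469886934939648, 0.024421540414560745, 0.25024801888527715] [0.47346685025245877, -0.20672518586453908, 0.25025475899659794]
[ 2.76431223e-03 -3.14158891e+00 -4.98717442e-04] [(np.float64(278.3686073696433), np.float64(175.63388733231176)), (np.float64(278.19095054306797), np.float64(189.54984087726078)), (np.float64(277.9809918875057), np.float64(206.2029953607439))]
```

View pics/w23.png

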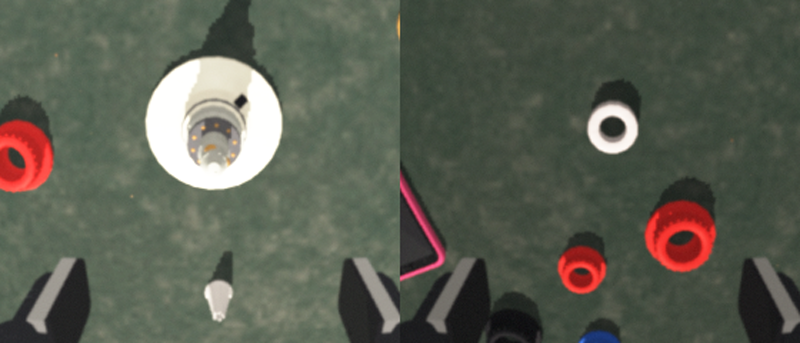

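Left crop: pedestal foot circle centred at about (214,123) in the crop with the spindle tip at about (217,165). Right crop: spacer's top ring is centred at (612,127). Turning these into positions.

Run:
```python
from h import *
k=800/560
print('foot',at('w2',214/k+130,123/k+90,.004),'tip z.118',at('w2',217/k+130,166/k+90,.118))
print('spacer top',at('w3',(612.3-400)/k+130,126.5/k+90,.018))
# sharper: edge fit of white foot, spindle tip
a=cv2.imread('pics/w2.png');hsv=cv2.cvtColor(a,cv2.COLOR_BGR2HSV)
m=((hsv[:,:,2]>135)&(hsv[:,:,1]<90)).astype(np.uint8)
n,l,s,c=cv2.connectedComponentsWithStats(m);i=l[150,250] or l[190,250];print(s[i])
ct=max(cv2.findContours((l==i).astype(np.uint8),0,1)[0],key=cv2.contourArea);h=cv2.convexHull(ct);e=cv2.fitEllipse(h);print('foot ell',e,at('w2',*e[0],.004))
b=cv2.imread('pics/w3.png');g=cv2.cvtColor(b,cv2.COLOR_BGR2GRAY)[150:210,250:310]
v=(g>190).astype(np.uint8);ct=max(cv2.findContours(v,0,1)[0],key=cv2.contourArea);e=cv2.fitEllipse(cv2.convexHull(ct));print('sp ell',e,at('w3',e[0][0]+250,e[0][1]+150,.018))
for q in(.004,.009,.018):print(at('w1',279.1,177,q))
c=json.load(open('pics/w1.json'));print(c['pos'])
```

```text
foot [0.5488 0.0252 0.004 ] tip z.118 [0.548  0.0268 0.118 ]
spacer top [ 0.4749 -0.2073  0.018 ]
[ 231  129   97   94 6701]
foot ell ((279.2095031738281, 175.8270721435547), (93.3708724975586, 96.39828491210938), 92.32005310058594) [0.5485 0.0245 0.004 ]
sp ell ((28.4056339263916, 29.79900550842285), (33.48507308959961, 34.15021896362305), 80.89781951904297) [ 0.4763 -0.2075  0.018 ]
[0.4643 0.195  0.004 ]
[0.4631 0.195  0.009 ]
[0.461 0.195 0.018]
[0.46133159797851286, 0.19512904684440655, 0.2501758719668814]
```

Spacer is at about (0.4755, −0.2075) and the axis at about (0.5485, 0.025). Descending and closing gently to centre it in y.

>>> servo_tool([
  [[8.5,-0.2,-0.1,5,0],[8.5,-0.2,-0.1,10,0],[8.5,-0.2,-0.1,15,0],[8.5,-0.2,-0.1,19,0],[8.5,-0.2,-0.1,21,0]],
], newtons=20)

```text
t: 3.4
tool_pos: [0.4729, -0.2057, 0.0358]
tool_rot: [0.003, -3.136, -0.006]
contact_force: [0.0, 1.2, -0.1]
opening: 0.0851
grip_force: 0.0
```

>>> servo_tool([
  [[8.5,0,0,1,0],[8.5,0,0,1.8,0],[6,0,0,2,0],[3.5,0,0,2,0],[3.5,0,0,2,0]],
])

```text
t: 3.9
tool_pos: [0.4762, -0.2095, 0.0218]
tool_rot: [0.001, 3.139, -0.002]
contact_force: [1.0, 0.0, 1.0]
opening: 0.0435
grip_force: 1.0
```

>>> servo_tool([
  [[3.5,0,0,0,0],[3.5,0,0,0,0],[3.5,0,0,0,0]],
])

```text
t: 4.2
tool_pos: [0.4763, -0.2096, 0.022]
tool_rot: [0.001, 3.139, -0.002]
contact_force: [-0.9, 1.8, 5.6]
opening: 0.0395
grip_force: 20.1
```

The grip is on the spacer at 39.5 mm, but the fingertips lightly touch the table (5.6 N), so I'll rise 3 mm. Open, turn 90°, and regrip to centre it in x as well.

>>> servo_tool([
  [[6.2,0,0,-0.3,0],[6.2,0,0,-0.3,0],[6.2,0,0,-0.3,8],[6.2,0,0,-0.3,16],[6.2,0,0,-0.3,24]],
])

```text
t: 4.7
tool_pos: [0.475, -0.2089, 0.0231]
tool_rot: [-0.663, -3.071, -0.0]
contact_force: [0.5, -0.1, 0.7]
opening: 0.0621
grip_force: 0.0
```

>>> servo_tool([
  [[6.2,0,0,0,8],[6.2,0,0,0,16],[6.2,0,0,0,24],[6.2,0,0,0,32],[6.2,0,0,0,40]],
])

```text
t: 5.2
tool_pos: [0.475, -0.209, 0.0231]
tool_rot: [-1.673, -2.659, 0.0]
contact_force: [0.6, 0.1, 1.0]
opening: 0.0622
grip_force: 0.0
```

>>> servo_tool([
  [[6.2,0,0,0,8],[6.2,0,0,0,16],[6.2,0,0,0,24],[6.2,0,0,0,26],[6.2,0,0,0,26]],
])

```text
t: 5.7
tool_pos: [0.475, -0.2089, 0.0231]
tool_rot: [-2.222, -2.221, 0.0]
contact_force: [0.3, -0.1, -0.3]
opening: 0.0619
grip_force: 0.0
```

>>> servo_tool([
  [[3.5,0,0,0,0],[3.5,0,0,0,0],[3.5,0,0,0,0],[3.5,0,0,0,0],[3.5,0,0,0,0]],
], newtons=30)

```text
t: 6.2
tool_pos: [0.4753, -0.2091, 0.0235]
tool_rot: [2.222, 2.221, -0.0]
contact_force: [-1.3, 0.6, 3.4]
opening: 0.0387
grip_force: 30.4
```

>>> servo_tool([
  [[4.8,0,0,0,0],[4.8,0,0,-0.5,0],[4.8,0,0,-0.5,0],[3.5,0,0,-0.5,0],[3.5,0,0,-0.5,0]],
], newtons=30)

```text
t: 6.7
tool_pos: [0.4754, -0.2092, 0.029]
tool_rot: [2.222, 2.221, -0.0]
contact_force: [-2.4, 1.3, 5.3]
opening: 0.0383
grip_force: 29.7
```

>>> servo_tool([
  [[3.5,0,0,0,0],[3.5,0,0,-3,0],[3.5,0,0,-8,0],[3.5,0,0,-13,0],[3.5,0,0,-16.2,0]],
])

```text
t: 7.2
tool_pos: [0.4762, -0.2096, 0.1941]
tool_rot: [2.219, 2.218, 0.002]
contact_force: [0.1, -0.3, -0.2]
opening: 0.038
grip_force: 30.4
```

>>> servo_tool([
  [[3.5,4,1.5,0,0],[3.5,9,3,0,0],[3.5,14,4.5,0,0],[3.5,19,6,0,0],[3.5,23.4,7.3,0,0]],
])

```text
t: 7.7
tool_pos: [0.5476, 0.0246, 0.1899]
tool_rot: [2.222, 2.221, -0.0]
contact_force: [1.4, -0.5, -1.7]
opening: 0.0381
grip_force: 30.4
```

>>> servo_tool([
  [[3.5,0,0,0,0],[3.5,0,0,0,0],[3.5,0,0,0,0]],
])

```text
t: 8.0
tool_pos: [0.5472, 0.0219, 0.1898]
tool_rot: [-2.223, -2.22, 0.001]
contact_force: [0.3, -0.4, 0.5]
opening: 0.0377
grip_force: 30.4
```

Run:
```python
from h import *
snap('wrist','w4');snap('scene','s4');snap('side','d4')
a=cv2.imread('pics/w4.png');print(json.load(open('pics/w4.json'))['pos'])
s=cv2.imread('pics/s4.png')[90:250,200:340];d=cv2.imread('pics/d4.png')[110:270,210:340]
cv2.imwrite('pics/c4.png',np.hstack([cv2.resize(a[170:420,150:410],(416,400)),cv2.resize(s,(384*7//8*1,400)[:2])]))
```

```text
[0.5472471041521078, 0.021892576323725096, 0.18975990173941107]
```

View pics/c4.png

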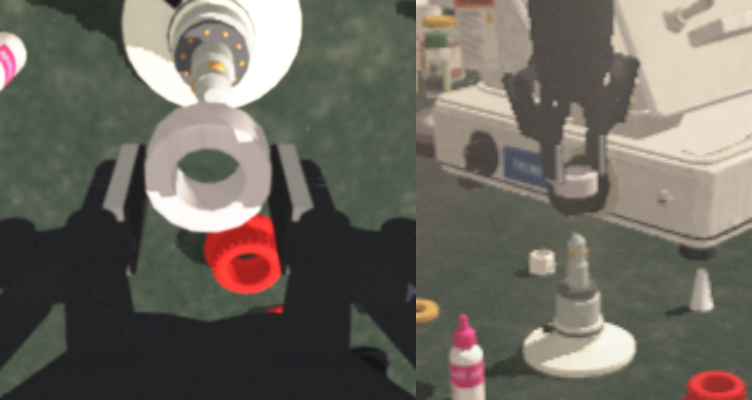

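Run:
```python
from h import *
p=np.array(json.load(open('pics/w4.json'))['pos'])
def circ(c,r):
    t=np.linspace(0,2*np.pi,72); q=np.array([proj('w4',c+[r*np.cos(a),r*np.sin(a),0]) for a in t]); q=(q-[150,170])*1.6; return q.min(0).round(0).tolist(),q.max(0).round(0).tolist()
for n,z,r in(('top',-.010,.02),('bot',-.028,.02),('topbore',-.010,.011),('botbore',-.028,.011)): print(n,circ(p+[0,0,z],r))
for x,y in((.5485,.0248),(.5485,.022)):
  for z in(.111,.118): print('tip',(np.array(proj('w4',[x,y,z]))-[150,170])*1.6)
  print('foot',circ(np.array([x,y,.004]),.055))
  print('bear',circ(np.array([x,y,.07]),.019))
```

```text
top ([143.0, 123.0], [275.0, 235.0])
bot ([149.0, 99.0], [269.0, 204.0])
topbore ([173.0, 151.0], [246.0, 212.0])
botbore ([176.0, 124.0], [242.0, 182.0])
tip [211.44160676  89.35950257]
tip [211.57944293  95.7259252 ]
foot ([121.0, -65.0], [299.0, 107.0])
bear ([172.0, 21.0], [249.0, 94.0])
tip [211.43504986  95.53504852]
tip [211.5716082  102.05740775]
foot ([121.0, -60.0], [298.0, 111.0])
bear ([172.0, 27.0], [249.0, 99.0])
```

The held spacer matches the outline predicted for a centred grasp to within about 0.5 mm, and the foot and bearing agree with the axis at (0.5485, 0.025). Settling just above the tip.

>>> servo_tool([
  [[3.5,0,0,1,0],[3.5,0,0,2,0],[3.5,0,0,2.5,0],[3.5,0,0,3,0],[3.5,0,0,3,0]],
])

```text
t: 8.65
tool_pos: [0.5469, 0.0226, 0.159]
tool_rot: [-2.221, -2.22, 0.002]
contact_force: [-0.7, -0.1, -1.5]
opening: 0.0379
grip_force: 30.4
```

>>> servo_tool([
  [[3.5,0,0,0,0],[3.5,0,0,0,0],[3.5,0,0,0,0],[3.5,0,0,0,0],[3.5,0,0,0,0]],
])

```text
t: 9.15
tool_pos: [0.5477, 0.0226, 0.1605]
tool_rot: [2.222, 2.221, 0.0]
contact_force: [0.4, -0.2, -1.3]
opening: 0.038
grip_force: 30.4
```

Run:
```python
from h import *
o=ctrl.get_obs();print(o['tool_pos'],o['contact_force'],o['wrist_torque'])
snap('wrist','w5')
```

```text
[0.54771864 0.02260567 0.16053079] [ 0.35961427 -0.18589183 -1.2525588 ] [-0.04571344 -0.06247141 -0.02497499]
```

>>> servo_tool([
  [[3.5,0.2,0.05,0,0],[3.5,0.2,0.05,0.5,0],[3.5,0.2,0.05,1,0],[3.5,0.2,0.05,1.5,0],[3.5,0.2,0.05,2,0]],
])

```text
t: 9.7
tool_pos: [0.5478, 0.0246, 0.1395]
tool_rot: [-2.222, -2.22, 0.001]
contact_force: [0.5, 0.4, -0.8]
opening: 0.0381
grip_force: 30.4
```

>>> servo_tool([
  [[3.5,0,0,0.2,0],[3.5,0,0,0.4,0],[3.5,0,0,0.5,0],[3.5,0,0,0.5,0],[3.5,0,0,0.5,0]],
])

```text
t: 10.2
tool_pos: [0.5483, 0.0246, 0.1355]
tool_rot: [2.222, 2.221, 0.0]
contact_force: [0.6, -0.4, -1.1]
opening: 0.038
grip_force: 30.4
```

>>> servo_tool([
  [[3.5,0,0,0.2,0],[3.5,0,0,0.4,0],[3.5,0,0,0.6,0],[3.5,0,0,0.8,0],[3.5,0,0,0.8,0]],
])

```text
t: 10.7
tool_pos: [0.5479, 0.0245, 0.1268]
tool_rot: [-2.222, -2.221, 0.001]
contact_force: [-0.7, -0.3, -1.4]
opening: 0.0384
grip_force: 30.4
```

>>> servo_tool([
  [[3.5,0,0,0.1,0],[3.5,0,0,0.2,0],[3.5,0,0,0.3,0],[3.5,0,0,0.4,0],[3.5,0,0,0.4,0]],
])

```text
t: 11.2
tool_pos: [0.548, 0.0246, 0.1231]
tool_rot: [-2.222, -2.221, 0.0]
contact_force: [0.2, -0.2, -1.6]
opening: 0.0378
grip_force: 30.4
```

>>> servo_tool([
  [[3.5,0,0,0.2,0],[3.5,0,0,0.4,0],[3.5,0,0,0.6,0],[3.5,0,0,0.6,0],[3.5,0,0,0.6,0]],
])

```text
t: 11.7
tool_pos: [0.5481, 0.0246, 0.1172]
tool_rot: [-2.222, -2.221, 0.0]
contact_force: [0.8, 0.2, -1.5]
opening: 0.0382
grip_force: 30.4
```

>>> servo_tool([
  [[3.5,0,0,0.2,0],[3.5,0,0,0.4,0],[3.5,0,0,0.6,0],[3.5,0,0,0.6,0],[3.5,0,0,0.6,0]],
])

```text
t: 12.2
tool_pos: [0.5481, 0.0246, 0.1112]
tool_rot: [-2.222, -2.221, -0.0]
contact_force: [0.8, 0.6, -1.0]
opening: 0.0381
grip_force: 30.4
```

>>> servo_tool([
  [[3.5,0,0,0.2,0],[3.5,0,0,0.4,0],[3.5,0,0,0.6,0],[3.5,0,0,0.6,0]],
])

```text
t: 12.6
tool_pos: [0.5481, 0.0246, 0.105]
tool_rot: [-2.222, -2.221, -0.0]
contact_force: [1.4, -0.5, -2.1]
opening: 0.038
grip_force: 30.4
```

>>> servo_tool([
  [[3.5,0,0,0.1,0],[3.5,0,0,0.2,0],[3.5,0,0,0.2,0]],
])

```text
t: 12.9
tool_pos: [0.5481, 0.0246, 0.1032]
tool_rot: [2.222, 2.221, 0.0]
contact_force: [0.9, -0.6, -1.1]
opening: 0.0379
grip_force: 30.4
```

>>> servo_tool([
  [[3.5,0,0,0.1,0],[3.5,0,0,0.2,0],[3.5,0,0,0.2,0]],
])

```text
t: 13.2
tool_pos: [0.5481, 0.0246, 0.1012]
tool_rot: [2.222, 2.221, 0.0]
contact_force: [0.6, 0.5, -1.8]
opening: 0.0386
grip_force: 30.4
```

>>> servo_tool([
  [[3.5,0,0,0.1,0],[3.5,0,0,0.2,0],[3.5,0,0,0.2,0]],
])

```text
t: 13.5
tool_pos: [0.5481, 0.0246, 0.0992]
tool_rot: [-2.222, -2.221, -0.0]
contact_force: [1.4, 0.3, -1.1]
opening: 0.0382
grip_force: 30.4
```

>>> servo_tool([
  [[3.5,0,0,0.1,0],[3.5,0,0,0.2,0],[3.5,0,0,0.2,0]],
])

```text
t: 13.8
tool_pos: [0.5482, 0.0246, 0.0979]
tool_rot: [-2.222, -2.221, 0.0]
contact_force: [-2.3, -0.3, 4.0]
opening: 0.0383
grip_force: 30.8
```

Contact felt at TCP z ≈ 0.0985, so the bearing face is at ≈ 0.070 (h ≈ 25 mm). Release, retreat and go look at the washer.

>>> servo_tool([
  [[5.5,0,0,0,0],[5.5,0,0,0,0],[5.5,0,0,0,0],[5.5,0,0,0,0]],
], newtons=20)

```text
t: 14.2
tool_pos: [0.5479, 0.0246, 0.097]
tool_rot: [-2.222, -2.221, 0.0]
contact_force: [0.2, -0.5, 0.2]
opening: 0.0551
grip_force: 0.0
```

>>> servo_tool([
  [[5.5,0,0,-2,0],[5.5,0,0,-5,0],[5.5,0,0,-8,0],[8.5,0,0,-11,0],[8.5,0,0,-12,0]],
])

```text
t: 14.7
tool_pos: [0.5498, 0.0244, 0.2212]
tool_rot: [2.219, 2.217, 0.006]
contact_force: [0.1, 0.0, 0.8]
opening: 0.0814
grip_force: 0.0
```

>>> servo_tool([
  [[8.5,4,-2,0,0],[8.5,8,-4,0,0],[8.5,12,-6,0,0],[8.5,16,-8,0,0],[8.5,17.1,-8.8,0,0]],
])

```text
t: 15.2
tool_pos: [0.458, 0.1982, 0.2159]
tool_rot: [-2.217, -2.224, 0.002]
contact_force: [-0.0, -0.8, 0.5]
opening: 0.0851
grip_force: 0.0
```

>>> servo_tool([
  [[8.5,0,0,0,0],[8.5,0,0,0,0],[8.5,0,0,0,0],[8.5,0,0,0,0],[8.5,0,0,0,0]],
])

```text
t: 15.7
tool_pos: [0.4607, 0.1948, 0.2172]
tool_rot: [2.224, 2.219, -0.0]
contact_force: [-0.1, 1.0, 0.6]
opening: 0.085
grip_force: 0.0
```

Run:
```python
from h import *
snap('wrist','w6');snap('scene','s6');snap('side','d6')
q=proj('w6',[.46,.196,.008]);b=blob('w6','brass',q);print(q,b,json.load(open('pics/w6.json'))['pos'])
a=cv2.imread('pics/w6.png');hsv=cv2.cvtColor(a,cv2.COLOR_BGR2HSV).astype(int)
m=((hsv[:,:,0]>10)&(hsv[:,:,0]<32)&(hsv[:,:,1]>110)&(hsv[:,:,2]>80)).astype(np.uint8)
ct=max(cv2.findContours(m,0,1)[0],key=cv2.contourArea);e=cv2.fitEllipse(cv2.convexHull(ct));print(e,at('w6',*e[0],.006))
s=cv2.imread('pics/s6.png')[160:250,220:310];d=cv2.imread('pics/d6.png')[180:270,230:320]
cv2.imwrite('pics/c6.png',cv2.resize(np.hstack([s,d]),(720,360),interpolation=cv2.INTER_CUBIC))
```

```text
(np.float64(279.130513560761), np.float64(181.50042298143404)) [(4.9, [280.5, 176.7], [258, 155, 46, 45, 1396])] [0.4607128648037826, 0.19477188474697196, 0.2172399972917219]
((280.41259765625, 176.779052734375), (45.01018524169922, 46.5321159362793), 89.51520538330078) [0.4614 0.2006 0.006 ]
```

View pics/c6.png

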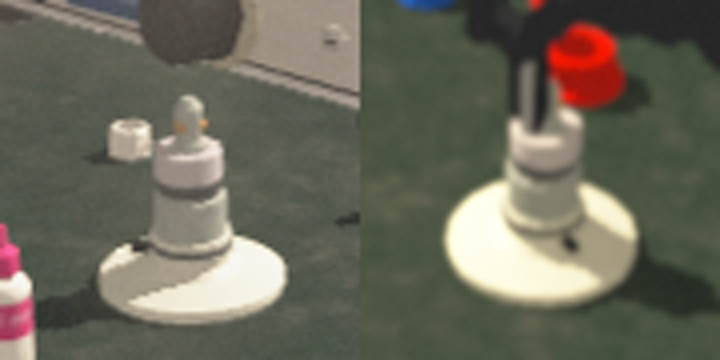

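Both views show the spacer seated flat on the dark bearing, with the balls and tip above it. The washer is at (0.461, 0.200). Descend and grip twice, 90° apart, to centre it.

>>> servo_tool([
  [[8.5,0.45,0,5,0],[8.5,0.45,0,10,0],[8.5,0.45,0,15,0],[8.5,0.45,0,18,0],[8.5,0.45,0,19.3,0]],
])

```text
t: 16.35
tool_pos: [0.4575, 0.1993, 0.0205]
tool_rot: [-2.22, -2.218, 0.009]
contact_force: [-0.3, 0.3, 1.0]
opening: 0.0846
grip_force: 0.0
```

>>> servo_tool([
  [[8.5,0,0,0,0],[4,0,0,0,0],[4,0,0,0,0],[4,0,0,0,0],[4,0,0,0,0]],
])

```text
t: 16.85
tool_pos: [0.4612, 0.2004, 0.0257]
tool_rot: [2.221, 2.22, 0.003]
contact_force: [-0.9, -0.6, 0.0]
opening: 0.0397
grip_force: 0.0
```

>>> servo_tool([
  [[4,0,0,0,0],[7,0,0,0,0],[7,0,0,0,0],[7,0,0,0,-8],[7,0,0,0,-16]],
])

```text
t: 17.35
tool_pos: [0.4599, 0.2001, 0.024]
tool_rot: [-1.884, -2.514, 0.001]
contact_force: [0.4, 0.3, -0.0]
opening: 0.0703
grip_force: 0.0
```

>>> servo_tool([
  [[7,0,0,0,-8],[7,0,0,0,-16],[7,0,0,0,-24],[7,0,0,0,-32],[7,0,0,0,-40]],
])

```text
t: 17.85
tool_pos: [0.4599, 0.2001, 0.024]
tool_rot: [-0.911, -3.006, 0.001]
contact_force: [-0.1, 0.4, 0.2]
opening: 0.07
grip_force: 0.0
```

>>> servo_tool([
  [[7,0,0,0,-8],[7,0,0,0,-16],[7,0,0,0,-24],[7,0,0,0,-32],[7,0,0,0,-34]],
])

```text
t: 18.35
tool_pos: [0.4599, 0.2001, 0.024]
tool_rot: [0.004, -3.141, 0.0]
contact_force: [0.5, 1.0, -0.9]
opening: 0.0699
grip_force: 0.0
```

>>> servo_tool([
  [[7,0,0,0,0],[4,0,0,0,0],[4,0,0,0,0],[4,0,0,0,0],[4,0,0,0,0]],
], newtons=30)

```text
t: 18.85
tool_pos: [0.4608, 0.2002, 0.0251]
tool_rot: [0.001, 3.141, -0.0]
contact_force: [-1.0, -1.3, 5.6]
opening: 0.0401
grip_force: 2.8
```

The fingers closed above the washer (40 mm < 48 mm), so the tips are about 16 mm ahead of the TCP at this opening. Open, go 6 mm lower and repeat.

>>> servo_tool([
  [[7,0,0,0,0],[7,0,0,0,0],[7,0,0,0,0],[7,0,0,0.6,0],[7,0,0,0.6,0]],
], newtons=20)

```text
t: 19.35
tool_pos: [0.4593, 0.1999, 0.0171]
tool_rot: [-0.001, -3.14, 0.001]
contact_force: [-0.9, 0.9, 0.4]
opening: 0.0701
grip_force: 0.0
```

>>> servo_tool([
  [[4,0,0,0,0],[4,0,0,0,0],[4,0,0,0,0],[4,0,0,0,0],[4,0,0,0,0]],
])

```text
t: 19.85
tool_pos: [0.4604, 0.2002, 0.0185]
tool_rot: [0.001, 3.141, 0.0]
contact_force: [-0.1, -0.8, 2.3]
opening: 0.046
grip_force: 20.5
```

>>> servo_tool([
  [[7,0,0,0,0],[7,0,0,0,0],[7,0,0,0,8],[7,0,0,0,16],[7,0,0,0,24]],
])

```text
t: 20.35
tool_pos: [0.4601, 0.2001, 0.0182]
tool_rot: [-0.663, -3.071, 0.0]
contact_force: [0.0, 0.0, 0.2]
opening: 0.07
grip_force: 0.0
```

>>> servo_tool([
  [[7,0,0,0,8],[7,0,0,0,16],[7,0,0,0,24],[7,0,0,0,32],[7,0,0,0,40]],
])

```text
t: 20.85
tool_pos: [0.4601, 0.2001, 0.0182]
tool_rot: [-1.673, -2.659, 0.0]
contact_force: [-0.0, 0.6, 0.5]
opening: 0.0703
grip_force: 0.0
```

>>> servo_tool([
  [[7,0,0,0,8],[7,0,0,0,16],[7,0,0,0,24],[7,0,0,0,26],[7,0,0,0,26]],
])

```text
t: 21.35
tool_pos: [0.4601, 0.2001, 0.0182]
tool_rot: [-2.222, -2.221, 0.0]
contact_force: [-0.3, -0.2, -0.9]
opening: 0.07
grip_force: 0.0
```

>>> servo_tool([
  [[4,0,0,0,0],[4,0,0,0,0],[4,0,0,0,0],[4,0,0,0,0],[4,0,0,0,0]],
], newtons=30)

```text
t: 21.85
tool_pos: [0.4605, 0.2002, 0.0188]
tool_rot: [2.222, 2.221, 0.0]
contact_force: [-2.1, -0.8, 4.7]
opening: 0.0449
grip_force: 30.2
```

Washer is held. Lift, carry to the axis and settle.

>>> servo_tool([
  [[4,0,0,-3,0],[4,0,0,-7,0],[4,0,0,-11,0],[4,0,0,-14,0],[4,0,0,-15.2,0]],
])

```text
t: 22.35
tool_pos: [0.4619, 0.2006, 0.1738]
tool_rot: [2.22, 2.219, 0.008]
contact_force: [0.5, 1.0, -0.7]
opening: 0.045
grip_force: 30.8
```

>>> servo_tool([
  [[4,-4,2,0,0],[4,-8,4,0,0],[4,-12,6,0,0],[4,-16,8,0,0],[4,-17.55,8.8,0,0]],
])

```text
t: 22.85
tool_pos: [0.5485, 0.0215, 0.1685]
tool_rot: [-2.225, -2.217, 0.003]
contact_force: [0.7, 0.7, -0.7]
opening: 0.0448
grip_force: 30.8
```

>>> servo_tool([
  [[4,0,0,0,0],[4,0,0,0,0],[4,0,0,1,0],[4,0,0,2,0],[4,0,0,3,0]],
])

```text
t: 23.35
tool_pos: [0.5473, 0.0256, 0.1388]
tool_rot: [-2.22, -2.222, 0.001]
contact_force: [-0.4, -0.2, 0.0]
opening: 0.0451
grip_force: 30.8
```

>>> servo_tool([
  [[4,0,0,0,0],[4,0,0,0,0],[4,0,0,0,0]],
])

```text
t: 23.65
tool_pos: [0.5484, 0.0247, 0.1407]
tool_rot: [2.221, 2.221, 0.001]
contact_force: [0.1, 0.1, 0.1]
opening: 0.0451
grip_force: 30.8
```

Run:
```python
from h import *
o=ctrl.get_obs();print(o['tool_pos'],o['contact_force'])
snap('wrist','w7');snap('scene','s7')
a=cv2.imread('pics/w7.png');p=np.array(json.load(open('pics/w7.json'))['pos'])
hsv=cv2.cvtColor(a,cv2.COLOR_BGR2HSV).astype(int)
m=((hsv[:,:,0]>10)&(hsv[:,:,0]<32)&(hsv[:,:,1]>110)&(hsv[:,:,2]>80)).astype(np.uint8)
ct=max(cv2.findContours(m,0,1)[0],key=cv2.contourArea);print('brass',cv2.boundingRect(ct))
for z in(-.010,-.018):
  q=np.array([proj('w7',p+[.024*np.cos(t),.024*np.sin(t),z]) for t in np.linspace(0,6.28,73)]);print(q.min(0).round(1),q.max(0).round(1))
```

```text
[0.54835117 0.02473197 0.14066187] [0.08404881 0.13875296 0.06200567]
brass (232, 233, 96, 88)
[231.  238.8] [330.2 322.8]
[233.  231.9] [328.  313.6]
```

Washer outline matches a centred grasp and the TCP is on the axis. Descending.

>>> servo_tool([
  [[4,0,0,0.4,0],[4,0,0,0.8,0],[4,0,0,1.2,0],[4,0,0,1.5,0],[4,0,0,1.5,0]],
])

```text
t: 24.25
tool_pos: [0.5476, 0.0246, 0.1244]
tool_rot: [-2.221, -2.22, 0.001]
contact_force: [0.5, 0.1, -0.1]
opening: 0.045
grip_force: 30.8
```

>>> servo_tool([
  [[4,0,0,0.2,0],[4,0,0,0.4,0],[4,0,0,0.6,0],[4,0,0,0.8,0],[4,0,0,0.8,0]],
])

```text
t: 24.75
tool_pos: [0.5479, 0.0246, 0.1169]
tool_rot: [-2.222, -2.221, 0.001]
contact_force: [-0.3, 0.7, -0.7]
opening: 0.0451
grip_force: 30.8
```

>>> servo_tool([
  [[4,0,0,0.2,0],[4,0,0,0.4,0],[4,0,0,0.5,0],[4,0,0,0.5,0]],
])

```text
t: 25.15
tool_pos: [0.5479, 0.0246, 0.112]
tool_rot: [-2.222, -2.221, 0.0]
contact_force: [0.1, 0.8, -1.1]
opening: 0.0446
grip_force: 30.8
```

>>> servo_tool([
  [[4,0,0,0.1,0],[4,0,0,0.2,0],[4,0,0,0.3,0],[4,0,0,0.3,0]],
])

```text
t: 25.55
tool_pos: [0.548, 0.0246, 0.1091]
tool_rot: [-2.222, -2.221, 0.0]
contact_force: [0.2, 0.1, 0.1]
opening: 0.0451
grip_force: 30.8
```

>>> servo_tool([
  [[4,0,0,0.1,0],[4,0,0,0.1,0],[4,0,0,0.1,0]],
])

```text
t: 25.85
tool_pos: [0.5481, 0.0246, 0.1083]
tool_rot: [2.222, 2.221, 0.0]
contact_force: [0.8, -0.0, 0.5]
opening: 0.045
grip_force: 30.8
```

>>> servo_tool([
  [[4,0,0,0.1,0],[4,0,0,0.1,0],[4,0,0,0.1,0]],
])

```text
t: 26.15
tool_pos: [0.5481, 0.0246, 0.1073]
tool_rot: [2.222, 2.221, -0.0]
contact_force: [-0.4, 0.4, -0.9]
opening: 0.0448
grip_force: 30.8
```

>>> servo_tool([
  [[4,0,0,0.1,0],[4,0,0,0.1,0],[4,0,0,0.1,0]],
])

```text
t: 26.45
tool_pos: [0.5482, 0.0246, 0.1063]
tool_rot: [2.222, 2.221, 0.0]
contact_force: [0.7, 0.2, -1.3]
opening: 0.0449
grip_force: 30.8
```

>>> servo_tool([
  [[4,0,0,0.05,0],[4,0,0,0.05,0],[4,0,0,0.05,0]],
])

```text
t: 26.75
tool_pos: [0.5482, 0.0246, 0.1058]
tool_rot: [2.222, 2.221, 0.0]
contact_force: [0.3, -0.4, -0.6]
opening: 0.0453
grip_force: 30.8
```

>>> servo_tool([
  [[4,0,0,0.1,0],[4,0,0,0.1,0],[4,0,0,0.1,0]],
])

```text
t: 27.05
tool_pos: [0.5483, 0.0246, 0.1052]
tool_rot: [2.222, 2.221, 0.0]
contact_force: [-0.4, 0.0, 1.1]
opening: 0.0449
grip_force: 31.0
```

>>> servo_tool([
  [[4,0,0,0.05,0],[4,0,0,0.05,0],[4,0,0,0.05,0]],
])

```text
t: 27.35
tool_pos: [0.5483, 0.0246, 0.1047]
tool_rot: [2.222, 2.221, 0.0]
contact_force: [-1.1, -0.4, 4.9]
opening: 0.045
grip_force: 31.3
```

Washer is resting on the spacer (4.9 N). Release, retreat and go look at the small red retainer.

>>> servo_tool([
  [[6.5,0,0,0,0],[6.5,0,0,0,0],[6.5,0,0,0,0],[6.5,0,0,0,0],[6.5,0,0,0,0]],
], newtons=20)

```text
t: 27.85
tool_pos: [0.548, 0.0246, 0.104]
tool_rot: [-2.222, -2.221, 0.0]
contact_force: [-0.6, -0.2, -0.4]
opening: 0.0649
grip_force: 0.0
```

>>> servo_tool([
  [[6.5,0,0,-2,0],[6.5,0,0,-5,0],[6.5,0,0,-8,0],[7,0,0,-11,0],[7,0,0,-13.5,0]],
])

```text
t: 28.35
tool_pos: [0.5484, 0.0246, 0.2412]
tool_rot: [2.221, 2.22, 0.002]
contact_force: [0.4, -0.5, 0.3]
opening: 0.0697
grip_force: 0.0
```

>>> servo_tool([
  [[7,-4,1,0,0],[7,-8,2,0,0],[7,-12.5,3,0,0],[7,-17,4,0,0],[7,-21,5,0,0]],
])

```text
t: 28.85
tool_pos: [0.5981, -0.1875, 0.2392]
tool_rot: [2.222, 2.22, -0.0]
contact_force: [0.5, -0.0, 0.4]
opening: 0.0702
grip_force: 0.0
```

>>> servo_tool([
  [[7,-4.5,1.2,0,0],[7,-4.5,1.2,0,0],[7,-4.5,1.2,0,0],[7,-4.5,1.2,0,0],[7,-4.5,1.2,0,0]],
])

```text
t: 29.35
tool_pos: [0.6099, -0.2291, 0.2394]
tool_rot: [-2.22, -2.223, -0.0]
contact_force: [0.4, -0.2, -0.4]
opening: 0.07
grip_force: 0.0
```

Run:
```python
from h import *
snap('wrist','w8');snap('scene','s8');snap('side','d8')
c=json.load(open('pics/w8.json'));print(c['pos'],c['rot'])
q=proj('w8',[.609,-.234,.01]);print(q,blob('w8','red',q),'w3',at('w3',256.9,279,.006))
a=cv2.imread('pics/w8.png')[100:300,160:400];s=cv2.imread('pics/s8.png')[160:250,220:310];d=cv2.imread('pics/d8.png')[180:270,230:320]
cv2.imwrite('pics/c8.png',np.hstack([cv2.resize(a,(480,400),interpolation=cv2.INTER_CUBIC),np.vstack([cv2.resize(x,(200,200),interpolation=cv2.INTER_CUBIC) for x in(s,d)])]))
```

```text
[0.6099188071015103, -0.2290993681987403, 0.23943903937620062] [-2.2202973573909106, -2.222555140762095, -0.00028102800705898]
(np.float64(278.8994246407943), np.float64(182.5375460530605)) [(1.8, [280.7, 182.4], [262, 164, 39, 38, 1035]), (83.9, [248.2, 104.5], [219, 76, 59, 58, 2250])] w3 [ 0.6124 -0.2359  0.006 ]
```

View pics/c8.png

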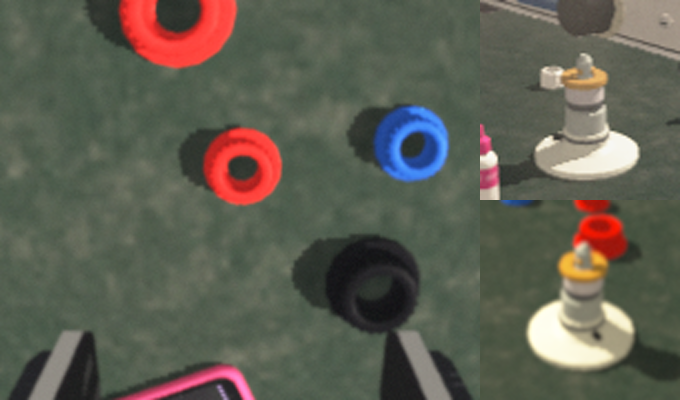

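Insets show the washer flat on the spacer. The small red retainer is at crop (242,165), about (0.611, −0.234), with clear space around it for the fingers. Turn in the air, descend, and grip in y first.

>>> servo_tool([
  [[6.2,-0.5,0.1,2,-8],[6.2,-0.5,0.1,4,-16],[6.2,-0.5,0.1,6,-24],[6.2,-0.5,0.1,8,-32],[6.2,-0.5,0.1,9,-40]],
])

```text
t: 30.0
tool_pos: [0.61, -0.2343, 0.147]
tool_rot: [-1.318, -2.848, -0.0]
contact_force: [-1.0, 1.4, -1.6]
opening: 0.0622
grip_force: 0.0
```

>>> servo_tool([
  [[6.2,0,0,2,-8],[6.2,0,0,4,-16],[6.2,0,0,6,-24],[6.2,0,0,7,-32],[6.2,0,0,8,-40]],
])

```text
t: 30.5
tool_pos: [0.6107, -0.2346, 0.0685]
tool_rot: [-0.264, -3.13, -0.001]
contact_force: [0.5, -0.1, 0.9]
opening: 0.0619
grip_force: 0.0
```

>>> servo_tool([
  [[6.2,0,0,1,-8],[6.2,0,0,2.5,-10],[6.2,0,0,3.5,-10],[6.2,0,0,4.5,-10],[6.2,0,0,4.5,-10]],
])

```text
t: 31.0
tool_pos: [0.6099, -0.2347, 0.0225]
tool_rot: [-0.001, -3.139, -0.002]
contact_force: [0.3, -0.0, 0.7]
opening: 0.0619
grip_force: 0.0
```

>>> servo_tool([
  [[3,0,0,0,0],[3,0,0,0,0],[3,0,0,0,0],[3,0,0,0,0],[3,0,0,0,0]],
], newtons=20)

```text
t: 31.5
tool_pos: [0.6117, -0.2358, 0.0253]
tool_rot: [0.001, 3.14, -0.001]
contact_force: [0.1, 0.5, 3.0]
opening: 0.0332
grip_force: 20.2
```

Gripped on the 35 mm rib. Open, turn back 90° and regrip for the carry.

>>> servo_tool([
  [[5.8,0,0,0,0],[5.8,0,0,0,0],[5.8,0,0,0,8],[5.8,0,0,0,16],[5.8,0,0,0,24]],
])

```text
t: 32.0
tool_pos: [0.6106, -0.2353, 0.0238]
tool_rot: [-0.663, -3.07, -0.0]
contact_force: [-0.1, -0.7, -0.6]
opening: 0.0577
grip_force: 0.0
```

>>> servo_tool([
  [[5.8,0,0,0,8],[5.8,0,0,0,16],[5.8,0,0,0,24],[5.8,0,0,0,32],[5.8,0,0,0,40]],
])

```text
t: 32.5
tool_pos: [0.6106, -0.2353, 0.0238]
tool_rot: [-1.673, -2.658, 0.0]
contact_force: [-0.4, -0.5, 0.6]
opening: 0.0584
grip_force: 0.0
```

>>> servo_tool([
  [[5.8,0,0,0,8],[5.8,0,0,0,16],[5.8,0,0,0,24],[5.8,0,0,0,26],[5.8,0,0,0,26]],
])

```text
t: 33.0
tool_pos: [0.6106, -0.2353, 0.0239]
tool_rot: [-2.221, -2.22, 0.0]
contact_force: [-0.2, 0.8, -0.2]
opening: 0.058
grip_force: 0.0
```

>>> servo_tool([
  [[3,0,0,0,0],[3,0,0,0,0],[3,0,0,0,0],[3,0,0,0,0],[3,0,0,0,0]],
], newtons=40)

```text
t: 33.5
tool_pos: [0.6111, -0.2355, 0.0244]
tool_rot: [2.222, 2.221, 0.0]
contact_force: [0.4, -0.5, 0.9]
opening: 0.0328
grip_force: 39.8
```

>>> servo_tool([
  [[3,0,0,-3,0],[3,0,0,-7,0],[3,0,0,-11,0],[3,0,0,-15,0],[3,0,0,-16.6,0]],
])

```text
t: 34.0
tool_pos: [0.6128, -0.2364, 0.1956]
tool_rot: [2.217, 2.216, 0.004]
contact_force: [0.4, -0.2, 0.1]
opening: 0.0325
grip_force: 39.9
```

>>> servo_tool([
  [[3,4,-1,0,0],[3,8.5,-2,0,0],[3,13,-3,0,0],[3,17.5,-4,0,0],[3,22,-5,0,0]],
])

```text
t: 34.5
tool_pos: [0.5596, -0.0137, 0.1885]
tool_rot: [-2.221, -2.219, 0.002]
contact_force: [1.2, 0.0, -1.3]
opening: 0.0327
grip_force: 39.9
```

>>> servo_tool([
  [[3,4,-1.25,0,0],[3,4,-1.25,0,0],[3,4,-1.25,1,0],[3,4,-1.25,2,0],[3,4,-1.25,3,0]],
])

```text
t: 35.0
tool_pos: [0.5484, 0.0234, 0.1584]
tool_rot: [-2.223, -2.218, 0.002]
contact_force: [-0.2, 0.1, -0.1]
opening: 0.0325
grip_force: 39.9
```

>>> servo_tool([
  [[3,0,0,0,0],[3,0,0,0,0],[3,0,0,0,0],[3,0,0,0,0]],
])

```text
t: 35.4
tool_pos: [0.5491, 0.0243, 0.1609]
tool_rot: [2.222, 2.22, 0.001]
contact_force: [-0.3, -0.6, -0.8]
opening: 0.0325
grip_force: 39.9
```

Run:
```python
from h import *
o=ctrl.get_obs();print(o['tool_pos'],o['contact_force'])
snap('wrist','w9')
p=np.array(json.load(open('pics/w9.json'))['pos']);print(blob('w9','red',proj('w9',p+[0,0,-.02])))
q=np.vstack([[proj('w9',p+[r*np.cos(t),r*np.sin(t),z]) for t in np.linspace(0,6.28,73)] for z,r in((-.024,.022),(-.019,.022),(-.004,.0175))]);print(q.min(0).round(1),q.max(0).round(1))
```

```text
[0.54907427 0.02428738 0.16093701] [-0.28302775 -0.63506141 -0.83108262]
[(1.3, [279.6, 274.7], [240, 233, 80, 86, 4919]), (73.3, [300.1, 344.4], [275, 320, 50, 50, 1928])]
[237.2 231. ] [323.8 320.2]
```

Centred. Descend over the spindle tip towards the balls (contact expected near TCP z 0.127, home near 0.119).

>>> servo_tool([
  [[3,0,-0.07,0,0],[3,0,-0.07,0.5,0],[3,0,-0.07,1,0],[3,0,-0.07,1.5,0],[3,0,-0.07,2,0]],
])

```text
t: 35.95
tool_pos: [0.5477, 0.0246, 0.1395]
tool_rot: [-2.222, -2.221, 0.001]
contact_force: [-0.1, -0.1, -0.2]
opening: 0.0325
grip_force: 39.9
```

>>> servo_tool([
  [[3,0,0,0.2,0],[3,0,0,0.4,0],[3,0,0,0.6,0],[3,0,0,0.8,0],[3,0,0,0.8,0]],
])

```text
t: 36.45
tool_pos: [0.5479, 0.0246, 0.1321]
tool_rot: [2.222, 2.221, -0.0]
contact_force: [0.1, 0.4, 0.2]
opening: 0.0328
grip_force: 39.9
```

>>> servo_tool([
  [[3,0,0,0.1,0],[3,0,0,0.2,0],[3,0,0,0.3,0],[3,0,0,0.3,0]],
])

```text
t: 36.85
tool_pos: [0.5479, 0.0246, 0.1292]
tool_rot: [2.222, 2.221, 0.0]
contact_force: [-0.4, 0.4, -0.2]
opening: 0.0325
grip_force: 39.9
```

>>> servo_tool([
  [[3,0,0,0.1,0],[3,0,0,0.15,0],[3,0,0,0.15,0]],
])

```text
t: 37.15
tool_pos: [0.5479, 0.0246, 0.1277]
tool_rot: [-2.222, -2.221, 0.0]
contact_force: [0.9, -0.5, -0.3]
opening: 0.0326
grip_force: 39.9
```

>>> servo_tool([
  [[3,0,0,0.1,0],[3,0,0,0.1,0],[3,0,0,0.1,0]],
])

```text
t: 37.45
tool_pos: [0.5479, 0.0246, 0.1268]
tool_rot: [2.222, 2.221, 0.0]
contact_force: [1.1, 0.3, -0.4]
opening: 0.0326
grip_force: 39.9
```

>>> servo_tool([
  [[3,0,0,0.1,0],[3,0,0,0.1,0],[3,0,0,0.1,0]],
])

```text
t: 37.75
tool_pos: [0.5481, 0.0245, 0.126]
tool_rot: [2.222, 2.22, 0.0]
contact_force: [0.9, 0.0, 0.4]
opening: 0.0329
grip_force: 40.0
```

>>> servo_tool([
  [[3,0,0,0.1,0],[3,0,0,0.1,0],[3,0,0,0.1,0]],
])

```text
t: 38.05
tool_pos: [0.5485, 0.0245, 0.1253]
tool_rot: [2.221, 2.22, 0.002]
contact_force: [1.4, -0.8, 0.4]
opening: 0.0327
grip_force: 40.1
```

>>> servo_tool([
  [[3,0,0,0.1,0],[3,0,0,0.1,0],[3,0,0,0.1,0]],
])

```text
t: 38.35
tool_pos: [0.5487, 0.0246, 0.1246]
tool_rot: [2.221, 2.22, 0.002]
contact_force: [3.5, 0.1, 3.2]
opening: 0.0323
grip_force: 40.3
```

>>> servo_tool([
  [[3,0,0,0.1,0],[3,0,0,0.1,0],[3,0,0,0.1,0]],
])

```text
t: 38.65
tool_pos: [0.5488, 0.0245, 0.1239]
tool_rot: [2.221, 2.22, 0.003]
contact_force: [2.5, 0.6, 5.3]
opening: 0.0325
grip_force: 40.5
```

The balls are felt, with a slight +X side force. Shift 0.5 mm with it and push on.

>>> servo_tool([
  [[3,0,0.05,0,0],[3,0,0.05,0.1,0],[3,0,0.05,0.1,0]],
])

```text
t: 38.95
tool_pos: [0.5487, 0.0247, 0.1219]
tool_rot: [2.222, 2.22, 0.001]
contact_force: [3.3, -0.2, -1.0]
opening: 0.0329
grip_force: 39.9
```

>>> servo_tool([
  [[3,0,0,0.1,0],[3,0,0,0.1,0],[3,0,0,0.1,0]],
])

```text
t: 39.25
tool_pos: [0.5477, 0.0245, 0.1196]
tool_rot: [-2.221, -2.22, 0.002]
contact_force: [3.8, -1.6, -3.2]
opening: 0.0327
grip_force: 40.0
```

It snapped over: the balls now pull it down. Close the last gap gently.

>>> servo_tool([
  [[3,0,0,0.05,0],[3,0,0,0.05,0],[3,0,0,0.05,0]],
])

```text
t: 39.55
tool_pos: [0.5478, 0.0245, 0.1196]
tool_rot: [-2.221, -2.22, 0.002]
contact_force: [3.7, -1.0, -3.6]
opening: 0.0327
grip_force: 40.0
```

>>> servo_tool([
  [[3,0,0,0.05,0],[3,0,0,0.05,0],[3,0,0,0.05,0]],
])

```text
t: 39.85
tool_pos: [0.548, 0.0246, 0.1196]
tool_rot: [-2.221, -2.22, 0.001]
contact_force: [0.1, -2.3, -1.8]
opening: 0.0325
grip_force: 40.1
```

>>> servo_tool([
  [[3,0,0,0.05,0],[3,0,0,0.05,0],[3,0,0,0.05,0]],
])

```text
t: 40.15
tool_pos: [0.5483, 0.0247, 0.1193]
tool_rot: [-2.222, -2.221, 0.0]
contact_force: [0.7, 0.9, -1.4]
opening: 0.0327
grip_force: 40.2
```

>>> servo_tool([
  [[3,0,0,0.05,0],[3,0,0,0.05,0],[3,0,0,0.05,0]],
])

```text
t: 40.45
tool_pos: [0.5484, 0.0247, 0.1189]
tool_rot: [-2.222, -2.221, -0.0]
contact_force: [0.3, -0.3, -1.6]
opening: 0.0325
grip_force: 40.2
```

>>> servo_tool([
  [[3,0,0,0.05,0],[3,0,0,0.05,0],[3,0,0,0.05,0]],
])

```text
t: 40.75
tool_pos: [0.5484, 0.0246, 0.1183]
tool_rot: [-2.222, -2.221, 0.0]
contact_force: [0.5, 0.0, -0.3]
opening: 0.0323
grip_force: 40.2
```

>>> servo_tool([
  [[3,0,0,0.03,0],[3,0,0,0.03,0],[3,0,0,0.03,0]],
])

```text
t: 41.05
tool_pos: [0.5484, 0.0246, 0.118]
tool_rot: [2.222, 2.221, 0.0]
contact_force: [0.6, 0.0, -0.0]
opening: 0.0326
grip_force: 40.2
```

Net force is near zero and height is at or below the predicted home. Release, back off and look.

>>> servo_tool([
  [[5.5,0,0,0,0],[5.5,0,0,0,0],[5.5,0,0,0,0],[5.5,0,0,0,0]],
], newtons=20)

```text
t: 41.45
tool_pos: [0.5485, 0.0246, 0.1181]
tool_rot: [2.222, 2.221, 0.0]
contact_force: [-0.4, -0.6, -0.7]
opening: 0.0548
grip_force: 0.0
```

>>> servo_tool([
  [[5.5,0,0,-2,0],[5.5,0,0,-4,0],[5.5,0,0,-7,0],[5.5,0,0,-10,0],[5.5,0,0,-12,0]],
])

```text
t: 41.95
tool_pos: [0.5491, 0.0245, 0.2407]
tool_rot: [2.22, 2.219, 0.003]
contact_force: [0.8, -0.3, 0.2]
opening: 0.0553
grip_force: 0.0
```

Run:
```python
from h import *
snap('scene','s10');snap('side','d10')
o=ctrl.get_obs();print(o['t'],o['tool_pos'],o['contact_force'])
s=cv2.imread('pics/s10.png')[160:250,220:310];d=cv2.imread('pics/d10.png')[180:270,230:320]
cv2.imwrite('pics/c10.png',cv2.resize(np.hstack([s,d]),(800,400),interpolation=cv2.INTER_CUBIC))
k=400/90
for z in(.087,.095,.100,.103,.108,.115,.123): 
  print(z,((np.array(proj('s10',[.5482,.0246,z]))-[220,160])*k).round(),((np.array(proj('d10',[.5482,.0246,z]))-[230,180])*k+[400,0]).round())
```

```text
42.05 [0.55036523 0.02445897 0.24223104] [-0.43839872  0.2182769   0.33887606]
0.087 [208. 162.] [602. 135.]
0.095 [207. 147.] [603. 122.]
0.1 [207. 138.] [603. 114.]
0.103 [207. 133.] [603. 109.]
0.108 [207. 124.] [603. 101.]
0.115 [206. 111.] [604.  89.]
0.123 [206.  96.] [604.  76.]
```

View pics/c10.png

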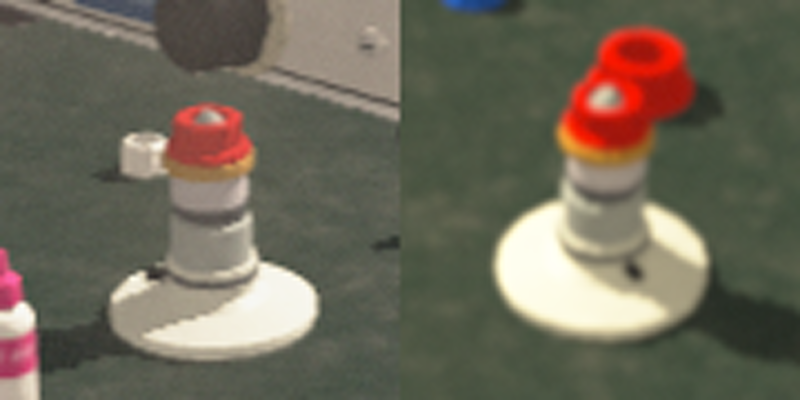

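The retainer sits directly on the washer in both views, at about (207,150) and (605,130). The spindle tip shows above its rim, which is only possible when it is clicked home. The bystanders are untouched. Settle, then hand in.

>>> servo_tool([
  [[5.5,0,0,0,0],[5.5,0,0,0,0],[5.5,0,0,0,0],[5.5,0,0,0,0],[5.5,0,0,0,0]],
])

```text
t: 42.55
tool_pos: [0.5481, 0.0246, 0.2371]
tool_rot: [-2.221, -2.22, 0.001]
contact_force: [-0.3, -1.3, -0.8]
opening: 0.0547
grip_force: 0.0
```

```bash
python3 -c "
from station import ctrl
print(ctrl.finish_job())"
```

```text
the job is handed in; nothing more can be done
None
```

I fitted the spacer, washer and red retainer on the spindle in order, felt the retainer snap over the balls, let go of everything and handed the job in at about 43 s; the hand-in returned no verdict.

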